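Bring the spice jar behind the reading lens and hold the carousel

TASK

I am standing at the worktop on your left and want to read the small print on the slim, tall spice jar through the stand magnifier. Set the lens upright and swivel it to face straight at the carousel's centre post, then let go of it; turn the carousel by its centre knob until the spice jar stands straight behind the lens with its label towards it, and finish with the knob still gripped so the carousel stays still while I read. Do not handle or upset the jars, and leave the other things on the worktop alone.

Things in the scene. Friction and masses are not known exactly. Their poses are not given: they have to be found in the camera images.
- carousel: round condiment carousel, 252 mm across, light wood: a low fixed foot that carries a turning tray (floor 22 mm, rim 46 mm above the worktop) with a steel centre post and four round wire holders at 90 degrees (hoops up to 60 mm above the worktop), one container standing loosely in each, about 80 mm from the post. Origin: on the turning axis, at worktop height.
- knob (a point): middle of the round wooden knob on top of the carousel's centre post, on the turning axis, 166 mm above the worktop; the knob is 36 mm in diameter where widest, 34 mm high, its top 180 mm and its underside 146 mm above the worktop. It is fixed to the tray: turning the knob turns the tray. All containers on the tray stay below 130 mm
- tray (a joint): turn of the carousel's tray about the vertical since the start, rad, 0 at the start, positive anticlockwise seen from above; free to turn a full turn either way with little friction (0.05 N m), stays where it is left; quick jerks make the slim jars rattle
- spice_jar: the slim round spice jar with a printed label and a ribbed cap, 46 mm across, 105 mm tall: the tallest container on the carousel. It stands loosely in its wire holder (about 3 mm of play) on the tray with its label facing outwards, away from the post. Origin: centre of its underside; its label looks along its own -x axis, z is up
- honey_jar: squat screw-top jar, 68 mm across, 84 mm tall, standing in its wire holder on the tray. Origin: centre of its underside, z up
- salt_shaker: small glass salt shaker with a domed metal top, 44 mm across, 90 mm tall, standing in its wire holder on the tray. Origin: centre of its underside, z up
- tin: low tin, 75 mm across, 58 mm tall, standing in its wire holder on the tray. Origin: centre of its underside, z up
- magnifier: foot of the stand magnifier, a flat steel disc 108 mm across and 17 mm high that sticks to the worktop to the front left of the carousel, 190 to 240 mm from the carousel's axis. Origin: on the vertical swivel axis, at worktop height. A U-shaped yoke swivels on it and carries the lens between two side pivots
- yoke (a joint): swivel of the yoke about the foot's vertical axis, rad; 0: the lens looks along world +x, positive anticlockwise seen from above (looks towards +y); range -1.7 to 1.7; a stiff friction joint (0.08 N m) that stays where it is left
- lens (a joint): tilt of the lens about the level line through its two side pivots, rad; 0: upright; positive: its top leans forward, the way the lens looks; range -1.2 to 1.2; a stiff friction joint (0.07 N m) that stays where it is left
- lens_centre (a point): centre of the round lens (frame 102 mm across outside, 7 mm thick), on the tilt line and on the swivel axis, 85 mm above the worktop. x: the lens's optical axis, pointing away from the reader and, once set, to the carousel; y: along the tilt line, to the left; z: in the lens plane, towards the finger bar
- finger_bar (a point): centre of the small black finger bar on a thin stem at the top of the lens frame, 82 mm from the lens centre along its z. The bar is a cylinder lying along the lens's y axis, 16 mm in diameter, 26 mm long between its flat ends; gripped across the flat ends it can pivot between the fingers while the lens tilts. The lens frame begins 31 mm below the bar's centre
- tomato: tomato on the worktop to the right, 74 mm across, a bystander. Origin: centre of its underside
- peeler: blue vegetable peeler lying on the worktop to the left, 175 mm long, a bystander. Origin: centre of its underside
- lemon: lemon on the worktop to the right, 83 mm long, a bystander. Origin: centre of its underside

How it is judged:
By the outcome, as a careful person would: the job done as asked, in the order asked, and still so for the second after the job is handed in, while the arm keeps its last pose, push and grip.
It also fails if it takes over 58 s, if anything falls off the work surface, if the arm or the gripper's body presses on something with over 40 N, if the wrist force passes 120 N, or if a joint passes its speed limit or range.

ROBOT

A 6-joint arm with a two-finger parallel gripper is mounted at the origin on a cart in front of the work surface, level with it; the furniture and walls round the work are solid. World frame = base frame: x ahead of the robot, y to its left, z up, the work surface at z = 0. Lengths are in m, angles in rad, forces in N, time in s.
With the tool pointing down it reaches from about 0.225 to 0.875 m from the base axis. Payload 3.4 kg.
Tool frame: the origin (TCP) lies between the finger pads; the fingertips stand 11 mm ahead of it and the grasp point (between the pads) lies 8 mm behind it; z points along the fingers, y is the line along which they close (so a half turn about z gives the same grasp; the last joint's range is limited). The gripper opens to 85 mm and grips with 20 to 120 N. Pads are 22 mm wide; open, the fingers measure 114 mm over their backs; the gripper's body (76 mm by 85 mm) begins 54 mm behind the grasp point. The pads swing forward as they close: fully open they stand 13 mm farther back than shut.
Start: joints at [1.055, 0.276, 1.505, -0, 1.361, -0.121], TCP at [0.221, 0.531, 0.242] pointing down, gripper open.
Joint ranges: [-2.89, 2.89], [-0.75, 2.08], [0.22, 2.7], [-1.18, 4.32], [0.11, 2.71], [-2.7, 2.7]. Speed limits (rad/s): [2.57, 2.57, 3.14, 3.14, 3.14, 3.14].

INTERFACE

Orientations are given as a unit quaternion [w, x, y, z].
In Python, from rig import manip, imaging gives the robot as it stands. The module is installed in compiled form; this text tells all that it offers.
- The arm moves only by the tool jog_arm, never from a script. Its argument "deltas" is one flat list of numbers, 7 for each row, row after row: the turn, a rotation vector about the world's x, y, z in degrees, then the shift along the world's x, y, z in mm, then the opening, from 0 (shut) to 1 (fully open). In form: [ax, ay, az, tx, ty, tz, gripper, ax, ay, az, tx, ty, tz, gripper, ...]. A call has 1 to 20 rows; each row is the pose to reach, as a shift and turn from the pose commanded when the call began; what a row does not reach only later rows make up. A row lasts 1/10 s, in which the tool goes at most 50 mm and 8.59 degrees, less where a joint would pass 70% of its speed; a pose out of reach is approached as far as the arm can. A call with a gripper value outside its range is refused whole. The fingers move at their own pace and stop on an object; "grip_force" is the grip in N (left out, the last holds). Time passes only in rows, so rows that repeat a pose let the fingers close. It gives the time, the measured TCP pose, the force, the opening and the grip force at its end, in the units of the state.
- manip.get_state(): the state, without advancing time (a new reading comes with each control period).
- imaging.get_image(name): name is "scene" or "top" or "wrist"; returns the picture (384x512x3 uint8, blue, green, red); there is no depth.
- imaging.calibration(name): a dict with "mtx" (3x3 intrinsics, pixels), "cam_to_world" (4x4, takes a point from camera to world coordinates). Camera axes: x right, y down, z forward; pixel columns grow to the right and rows downward; lengths in m; the calibration is good to about 2 mm. A picture is of the moment at which its call begins: read the wrist's pose just before it. calibration takes no time and is no camera call; for the wrist camera it gives the pose at the moment of the call.
- manip.sign_off(): hands the job in; it is judged then, once.
The state is a dict: "clock": time; "qpos": joint angles; "qd": joint speeds; "effort": joint torques, N m; "position": TCP position; "ee_rot": TCP orientation; "contact_force": force on the tool from outside, world axes, zero at the start; "moment": the same for the moment, N m; "width": finger opening in m; "gripper_force": force on a finger pad.
Only numpy, scipy, OpenCV 4.12 (cv2) and the standard library are available. Lean on these libraries where they do the work, as an engineer would, in place of code of your own. Each camera call takes 0.05 s, during which the arm holds its last target. There are 200 camera calls.

## Working session

There is one attempt and no reset: what is moved stays moved. The work goes in short steps, Python scripts to look and compute and a tool call to move; the robot and the scene stay as the last step left them, time stands still between calls to the robot, and variables do not carry over. Pictures are saved under pics/ and viewed, at most 13 in all, crops included, and the job is handed in when it is done.

Besides the shell and the picture viewer there is one more tool, called after "Call:" as name(argument=value, ...) on one line, values as JSON. jog_arm: Moves the arm, as the interface text tells. Its arguments: {"type":"object","properties":{"deltas":{"type":"array"},"grip_force":{"type":"number"}},"required":["deltas"]}

```bash
mkdir -p pics; python3 - <<'E'
from rig import manip, imaging
import cv2, numpy as np
s=manip.get_state(); print(s)
for n in("scene","top"):
    im=imaging.get_image(n); cv2.imwrite(f"pics/{n}0.png",im)
    c=imaging.calibration(n); print(n,np.round(c["mtx"],1).tolist(),np.round(c["cam_to_world"],4).tolist())
E
```

```text
{'clock': 0.0, 'qpos': array([ 1.05499839e+00,  2.76570203e-01,  1.50611947e+00,  2.92214879e-05,
        1.36069000e+00, -1.20992199e-01]), 'qd': array([-0.00024708, -0.00110526, -0.00025073, -0.00129312,  0.00152579,
       -0.00181947]), 'effort': array([ 1.84590877e-03, -4.16780090e+01, -2.45811671e+01,  1.77239681e-04,
        1.10990281e-02, -1.19108572e-05]), 'position': array([0.22090475, 0.53033166, 0.24145927]), 'ee_rot': array([-2.93275527e-04,  1.96126223e-01,  9.80578251e-01, -8.44129306e-04]), 'contact_force': array([ 0.85522019, -0.31220135, -0.47169332]), 'moment': array([ 0.02083554, -0.06918574, -0.00487467]), 'gripper_force': 0.0, 'width': 0.08545329958944263}
scene [[461.2, 0.0, 256.8], [0.0, 461.2, 200.9], [0.0, 0.0, 1.0]] [[0.6308, -0.579, 0.5166, -0.0824], [-0.7758, -0.4815, 0.4077, -0.5419], [0.0127, -0.658, -0.7529, 1.0505], [0.0, 0.0, 0.0, 1.0]]
top [[365.0, 0.0, 257.9], [0.0, 365.0, 192.8], [0.0, 0.0, 1.0]] [[0.007, -0.9964, 0.0847, 0.4489], [-0.9999, -0.0059, 0.0137, -0.0426], [-0.0131, -0.0848, -0.9963, 1.2453], [0.0, 0.0, 0.0, 1.0]]
```

View pics/scene0.png

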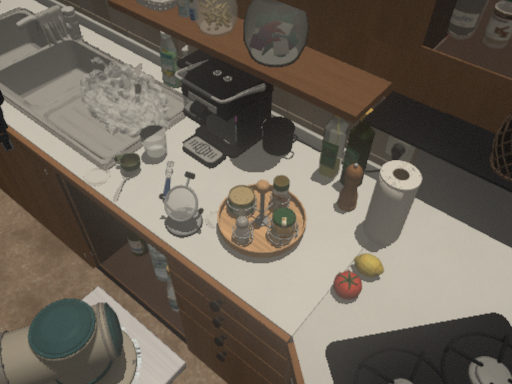

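View pics/top0.png

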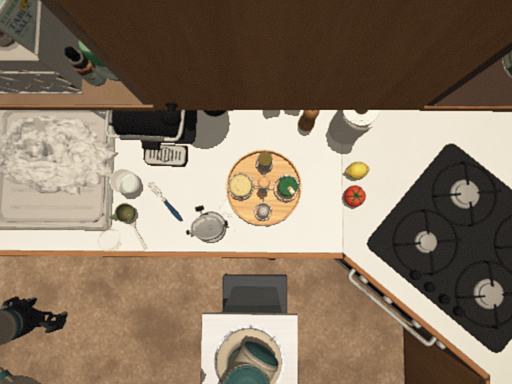

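The scene view shows the magnifier at about (183,210) with its bar at (190,175), and the carousel knob at (263,186). The slim jar at (281,188) is at the back. The top view has the lens at (208,227), the bar at (199,209) and the tray at (263,187). I'll enlarge both.

```bash
python3 - <<'E'
import cv2, numpy as np
a=cv2.imread("pics/scene0.png")[145:265,150:320]; b=cv2.imread("pics/top0.png")[140:250,180:310]
a=cv2.resize(a,None,fx=2.35*1,fy=2.35,interpolation=cv2.INTER_CUBIC); b=cv2.resize(b,None,fx=3,fy=3,interpolation=cv2.INTER_CUBIC)
h=max(a.shape[0],b.shape[0]); o=np.zeros((h,a.shape[1]+b.shape[1],3),np.uint8); o[:a.shape[0],:a.shape[1]]=a;o[:b.shape[0],a.shape[1]:]=b
print(a.shape,b.shape); cv2.imwrite("pics/crop0.png",o)
E
```

```text
(282, 400, 3) (330, 390, 3)
```

View pics/crop0.png

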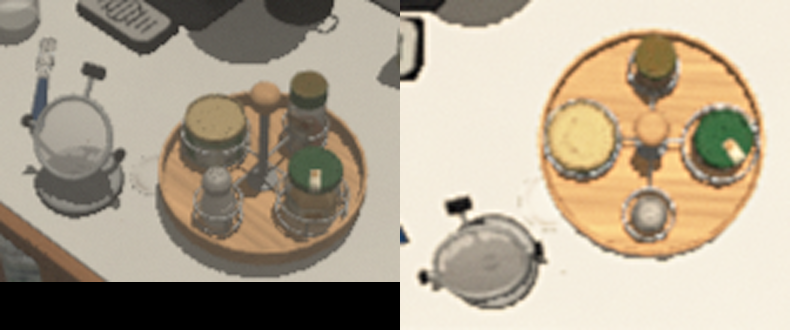

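The crop shows the spice jar (slim, olive cap) at the +x side, the green-lidded jar on the right, the shaker in front and the tan lid on the left. The black bar leans forward from the lens, and the pivot blobs can be seen on both sides. Next I triangulate.

```bash
cat > h.py <<'E'
import cv2, numpy as np
from rig import manip, imaging
def ray(c,p):
    m=np.array(c["cam_to_world"]); d=m[:3,:3]@np.linalg.solve(np.array(c["mtx"]),[p[0],p[1],1.]); return m[:3,3],d/np.linalg.norm(d)
def tri(*cp):
    A=np.zeros((3,3));b=np.zeros(3)
    for c,p in cp:
        o,d=ray(c,p);P=np.eye(3)-np.outer(d,d);A+=P;b+=P@o
    x=np.linalg.solve(A,b); r=[np.linalg.norm(np.cross(x-ray(c,p)[0],ray(c,p)[1])) for c,p in cp]
    return x,max(r)
def plane(c,p,z):
    o,d=ray(c,p); return o+d*(z-o[2])/d[2]
def proj(c,x):
    m=np.linalg.inv(np.array(c["cam_to_world"])); q=np.array(c["mtx"])@(m[:3,:3]@x+m[:3,3]); return q[:2]/q[2]
E
python3 - <<'E'
from h import *
S,T=imaging.calibration("scene"),imaging.calibration("top")
a,b=cv2.imread("pics/scene0.png"),cv2.imread("pics/top0.png")
def dark(im,x0,x1,y0,y1):
    g=255-im[y0:y1,x0:x1].max(2).astype(float); w=np.clip(g-140,0,None); yy,xx=np.mgrid[y0:y1,x0:x1]; return (xx*w).sum()/w.sum(),(yy*w).sum()/w.sum()
bs,bt=dark(a,184,197,169,181),dark(b,192,208,203,215); print(bs,bt)
for n,p,q in [("bar",bs,bt),("knob",(262.8,185.4),(264,182.7)),("pivL",(161.9,196.9),(188.7,232.3)),("pivR",(200.6,211.4),(226.7,223.3)),("spicetop",(281.5,179),(265.3,159.3))]:
    x,r=tri((S,p),(T,q)); print(n,np.round(x*1000,1),round(r*1000,1), [np.round(plane(c,u,z)[:2]*1000,1) for c,u in((S,p),(T,q)) for z in [dict(bar=.15,knob=.166,pivL=.085,pivR=.085,spicetop=.105)[n]]])
# rim/foot ellipses
hsv=cv2.cvtColor(b,cv2.COLOR_BGR2HSV); m=cv2.inRange(hsv,(8,70,90),(22,255,255)); m[:, :215]=0;m[:,310:]=0;m[:140]=0;m[245:]=0
c=max(cv2.findContours(m,cv2.RETR_EXTERNAL,cv2.CHAIN_APPROX_NONE)[0],key=cv2.contourArea); e=cv2.fitEllipse(cv2.convexHull(c)); print(e,np.round(plane(T,e[0],.046)*1000,1))
E
```

```text
(np.float64(189.6267605633803), np.float64(175.08752515090544)) (np.float64(199.8606038017145), np.float64(208.79575102497205))
bar [492.9 147.3 146.9] 0.1 [array([490.9, 145. ]), array([492.8, 146.7])]
knob [570.1 -45.7 174.4] 0.1 [array([576.4, -41. ]), array([571. , -45.6])]
pivL [420.6 191.4  88.1] 0.2 [array([422., 194.]), array([420.7, 191.9])]
pivR [449.9  71.2  90.1] 0.0 [array([452.7,  74.5]), array([450. ,  71.7])]
spicetop [646.7 -50.  139.8] 0.9 [array([675.3, -31.8]), array([652.3, -49.5])]
((263.4023742675781, 187.15875244140625), (75.38081359863281, 76.19064331054688), 8.544650077819824) [569.8 -44.1  46. ]
```

Call:
jog_arm(deltas=[0,0,8,50,-70,8,0.6,0,0,16,90,-128,8,0.6,0,0,24,130,-184,8,0.6,0,0,32,165,-233,8,0.6,0,0,37,200,-282,8,0.6,0,0,37,230,-325,8,0.6,0,0,37,255,-360,8,0.6,0,0,37,268,-378,8,0.6,0,0,37,272,-384,8,0.6,0,0,37,272,-384,8,0.6,0,0,37,272,-384,8,0.6,0,0,37,272,-384,8,0.6])

```text
clock: 1.3
position: [0.493, 0.1463, 0.2498]
ee_rot: [-0.001, -0.124, 0.992, 0.0]
contact_force: [-0.4, 0.1, 0.4]
width: 0.051
gripper_force: 0.0
```

```bash
python3 - <<'E'
from h import *
s=manip.get_state(); c=imaging.calibration("wrist"); im=imaging.get_image("wrist"); cv2.imwrite("pics/w1.png",im)
np.savez("w1.npz",mtx=c["mtx"],cam_to_world=c["cam_to_world"]); print(s["position"],s["ee_rot"],s["qpos"])
print(np.round(c["mtx"],1).tolist(),np.round(c["cam_to_world"],3).tolist())
for x in [(.493,.147,.147),(.57,-.045,.18),(.4355,.1315,.085)]: print(proj(c,np.array(x)))
E
```

```text
[0.49301975 0.14629948 0.24976005] [-8.16589637e-04 -1.24160027e-01  9.92261805e-01  3.61937398e-04] [ 1.52568994e-01  1.80669735e-01  1.61553868e+00  7.89135344e-04
  1.34699651e+00 -1.66736572e+00]
[[332.1, 0.0, 254.9], [0.0, 332.1, 190.0], [0.0, 0.0, 1.0]] [[-0.247, 0.916, 0.316, 0.411], [0.969, 0.233, 0.081, 0.125], [0.0, 0.326, -0.945, 0.381], [0.0, 0.0, 0.0, 1.0]]
[256.12202721 195.6548181 ]
[-43.75613268 249.71901967]
[254.95662599 106.82649183]
```

View pics/w1.png

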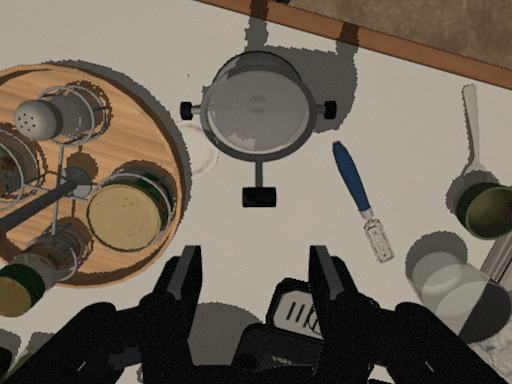

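The wrist view has the bar at (259,196.5), level with the image, and the pivots at (187,110) and (330,110). The tool is therefore already aligned with the lens's y axis. I'll convert these to positions.

```bash
python3 - <<'E'
from h import *
c=dict(np.load("w1.npz")); S,T=imaging.calibration("scene"),imaging.calibration("top")
im=cv2.imread("pics/w1.png").max(2); 
for n,(x0,x1,y0,y1) in dict(bar=(238,282,186,210),L=(315,342,98,122),R=(176,193,98,122)).items():
    m=(im[y0:y1,x0:x1]<35); yy,xx=np.nonzero(m); print(n,xx.mean()+x0,yy.mean()+y0,xx.min()+x0,xx.max()+x0)
L,R=plane(c,(330.5,110),.085),plane(c,(186,110),.085)
print("lens",(L+R)/2,np.degrees(np.arctan2(-(L-R)[0],(L-R)[1])))
print("bar",tri((c,(259,196.5)),(S,(189.6,175.1)),(T,(199.9,208.8))),plane(c,(259,196.5),.145))
print("lens foot top: ",plane(T,(207.7,227.8),.085))
E
```

```text
bar 258.9220985691574 196.88394276629572 243 275
L 329.9948979591837 109.54591836734694 324 336
R 185.84065934065933 110.54395604395604 181 192
lens [0.43740044 0.13495226 0.085     ] 14.276557586018379
bar (array([0.4932898 , 0.14829435, 0.14583146]), np.float64(0.0011018784432876418)) [0.49382665 0.14947132 0.145     ]
lens foot top:  [0.43531544 0.1318032  0.085     ]
```

Call:
jog_arm(deltas=[0,0,0,0.5,1.5,-35,0.6,0,0,0,0.5,1.5,-70,0.6,0,0,0,0.5,1.5,-95,0.6,0,0,0,0.5,1.5,-110,0.6,0,0,0,0.5,1.5,-113,0.6,0,0,0,0.5,1.5,-113,0.5,0,0,0,0.5,1.5,-113,0.2,0,0,0,0.5,1.5,-113,0.0,0,0,0,0.5,1.5,-113,0.0,0,0,0,0.5,1.5,-113,0.0,0,0,0,0.5,1.5,-113,0.0,0,0,0,0.5,1.5,-113,0.0], grip_force=35)

```text
clock: 2.55
position: [0.4947, 0.1489, 0.1381]
ee_rot: [0.001, -0.125, 0.992, 0.001]
contact_force: [0.4, 4.2, 4.4]
width: 0.0252
gripper_force: 37.9
```

```bash
python3 - <<'E'
from h import *
s=manip.get_state();print(s["position"],s["width"],s["gripper_force"],s["contact_force"],s["moment"])
c=imaging.calibration("wrist"); im=imaging.get_image("wrist"); cv2.imwrite("pics/w2.png",im)
g=np.array([.4365,.1335,.085])
d=np.array([np.cos(np.radians(14.3)),np.sin(np.radians(14.3))])
p0=np.array([.4935,.1485])
t0=np.arcsin(np.dot(p0-g[:2],d)/.082); print(np.degrees(t0))
for k in range(1,11):
    t=t0*(1-k/10); print(np.round(1000*np.r_[d*.082*(np.sin(t)-np.sin(t0)),.082*(np.cos(t)-np.cos(t0))],1))
E
```

```text
[0.49471454 0.14893975 0.13813095] 0.025158051946103904 37.92189002037048 [0.39287922 4.18922444 4.35829509] [ 0.69974727 -0.13649258 -0.14367044]
45.95276310208604
[-4.6 -1.2  4.5]
[-9.6 -2.4  8.7]
[-14.8  -3.8  12.4]
[-20.3  -5.2  15.7]
[-26.1  -6.7  18.5]
[-32.1  -8.2  20.8]
[-38.2  -9.7  22.6]
[-44.4 -11.3  23.9]
[-50.7 -12.9  24.7]
[-57.1 -14.6  25. ]
```

View pics/w2.png

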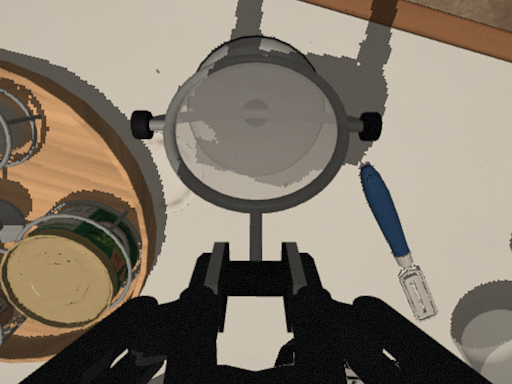

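The view shows the bar held between the pads at (258,278), with pivots at (142,125) and (371,126). Next is the arc to upright.

Call:
jog_arm(deltas=[0,0,0,-4.6,-1.2,4.5,0,0,0,0,-9.6,-2.4,8.7,0,0,0,0,-14.8,-3.8,12.4,0,0,0,0,-20.3,-5.2,15.7,0,0,0,0,-26.1,-6.7,18.5,0,0,0,0,-32.1,-8.2,20.8,0,0,0,0,-38.2,-9.7,22.6,0,0,0,0,-44.4,-11.3,23.9,0,0,0,0,-50.7,-12.9,24.7,0,0,0,0,-57,-14.5,25,0,0,0,0,-57,-14.5,25,0,0,0,0,-57,-14.5,25,0])

```text
clock: 3.8
position: [0.437, 0.1344, 0.1626]
ee_rot: [0.001, -0.125, 0.992, 0.001]
contact_force: [0.6, 5.6, 3.3]
width: 0.0247
gripper_force: 34.3
```

```bash
python3 - <<'E'
from h import *
for n in("wrist","scene","top"):
    c=imaging.calibration(n); im=imaging.get_image(n); cv2.imwrite(f"pics/{n}3.png",im); np.savez(f"{n}3.npz",**c)
s=manip.get_state();print(s["position"],s["width"],s["contact_force"],s["moment"])
c=imaging.calibration("wrist")
L,R=plane(c,(371,126),.085),plane(c,(142,125),.085)
S=cv2.imread("pics/scene3.png")[145:265,130:300];W=cv2.imread("pics/wrist3.png")
o=np.zeros((384,760,3),np.uint8);o[:,:400]=W[:,56:456]
S=cv2.resize(S,(360,254),interpolation=cv2.INTER_CUBIC);o[:254,400:]=S;cv2.imwrite("pics/c3.png",o)
E
```

```text
[0.43710567 0.13444577 0.16257567] 0.024796471098855313 [0.44999707 5.61804461 2.70686211] [ 0.91431828 -0.28314185 -0.03282018]
```

View pics/c3.png

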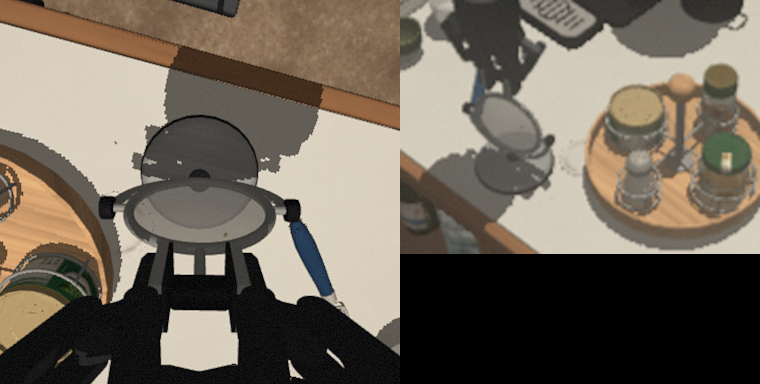

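The lens is now about upright. In the full wrist frame the pivots are near (165,207) and (347,209), the foot disc's centre is near (255,173), and the bar is in the grip. I'll measure the axis.

```bash
python3 - <<'E'
from h import *
c=dict(np.load("wrist3.npz")); im=cv2.imread("pics/wrist3.png").max(2)
P=[]
for x0,x1,y0,y1 in[(338,360,195,225),(152,173,195,225)]:
    yy,xx=np.nonzero(im[y0:y1,x0:x1]<35); P.append(plane(c,(xx.mean()+x0,yy.mean()+y0),.085)); print(xx.mean()+x0,yy.mean()+y0)
L,R=P; print("mid",(L+R)/2,np.linalg.norm(L-R),np.degrees(np.arctan2(-(L-R)[0],(L-R)[1])))
# foot outer edge points, disc top rim z=.017
pts=np.array([plane(c,p,.017)[:2] for p in[(197,173),(313,173),(255,115),(213,133),(297,133)]])
A=np.c_[2*pts,np.ones(len(pts))];s=np.linalg.lstsq(A,(pts**2).sum(1),rcond=None)[0];print("foot",s[:2],np.sqrt(s[2]+s[:2]@s[:2]))
print("hub",plane(c,(256,176),.02))
# bar seen by wrist
print("bar px",proj(c,np.array([.4371,.1344,.1676])))
# knob from top & wrist-lens plane check: frame top at z=.136, ellipse extents
E
```

```text
347.94059405940595 210.26402640264027
162.41503267973857 207.19607843137254
mid [0.43767446 0.13472363 0.085     ] 0.12611129645950783 13.327213109899901
foot [0.43360752 0.13351969] 0.05027743975382862
hub [0.43403838 0.1345112  0.02      ]
bar px [255.38466759 278.56230939]
```

Call:
jog_arm(deltas=[0,0,-3,0,0,0,0,0,0,-9,0,0,0,0,0,0,-15,0,0,0,0,0,0,-21,0,0,0,0,0,0,-27,0,0,0,0,0,0,-33,0,0,0,0,0,0,-39,0,0,0,0,0,0,-45,0,0,0,0,0,0,-51,0,0,0,0,0,0,-57,0,0,0,0,0,0,-62,0,0,0,0,0,0,-65.5,0,0,0,0,0,0,-67.5,0,0,0,0,0,0,-67.5,0,0,0,0,0,0,-67.5,0,0,0,0])

```text
clock: 5.45
position: [0.4386, 0.1339, 0.1624]
ee_rot: [0.002, 0.447, 0.894, 0.001]
contact_force: [4.9, 4.7, -0.6]
width: 0.0249
gripper_force: 34.3
```

```bash
python3 - <<'E'
from h import *
c=imaging.calibration("wrist"); im=imaging.get_image("wrist"); cv2.imwrite("pics/w4.png",im); np.savez("w4.npz",**c)
s=manip.get_state();print(s["position"],s["ee_rot"],s["width"],s["contact_force"],s["moment"])
a=s["ee_rot"]; print("tool y",2*np.degrees(np.arctan2(a[2],a[1]))-90)
for x in [(.57,-.045,.18),(.436,.134,.085),(.57,-.045,.025)]: print(proj(c,np.array(x)))
E
```

```text
[0.43860415 0.13392411 0.16244509] [0.00169922 0.44711427 0.89447456 0.00110074] 0.025028491916413636 [ 4.23092316  3.7269239  -0.35153622] [ 0.54798359 -0.65357824 -0.08732049]
tool y 36.88250509029099
[252.55165872 591.33265399]
[252.71094492 204.44734268]
[253.0389709 378.0625545]
```

View pics/w4.png

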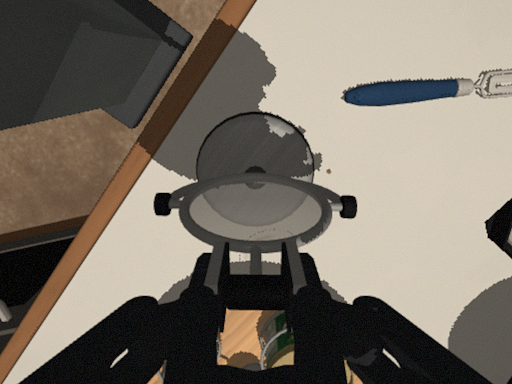

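The lens is upright above its foot. The pivots are at (163,204) and (348,207), and the foot centre is near (255,172).

```bash
python3 - <<'E'
from h import *
c=dict(np.load("w4.npz")); im=cv2.imread("pics/w4.png").max(2)
P=[]
for x0,x1,y0,y1 in[(340,360,190,222),(152,172,190,222)]:
    yy,xx=np.nonzero(im[y0:y1,x0:x1]<35); P.append(plane(c,(xx.mean()+x0,yy.mean()+y0),.085)); print(xx.mean()+x0,yy.mean()+y0)
L,R=P;m=(L+R)/2; print("mid",m,np.linalg.norm(L-R),"yaw",np.degrees(np.arctan2(-(L-R)[0],(L-R)[1])))
for k in[(.570,-.045),(.571,-.0456)]: print("wanted",np.degrees(np.arctan2(k[1]-m[1],k[0]-m[0])))
E
```

```text
348.1185897435897 206.46153846153845
161.97124600638978 203.5143769968051
mid [0.43763119 0.1347263  0.085     ] 0.1259627012667762 yaw -54.15427716760567
wanted -53.628274025029334
wanted -53.513478312930985
```

Call:
jog_arm(deltas=[0,0,0,-0.6,0.8,0,0,0,0,0,-0.6,0.8,0,0,0,0,0,-0.6,0.8,0,0.3,0,0,0,-0.6,0.8,0,0.6,0,0,0,-0.6,0.8,0,0.6,0,0,0,-0.6,0.8,0,0.6,0,0,0,-0.6,0.8,20,0.6,0,0,0,-0.6,0.8,55,0.7,0,0,0,-0.6,0.8,90,0.7,0,0,0,-0.6,0.8,115,0.7,0,0,0,-0.6,0.8,120,0.7,0,0,0,-0.6,0.8,120,0.7,0,0,0,-0.6,0.8,120,0.7])

```text
clock: 6.8
position: [0.435, 0.1343, 0.2808]
ee_rot: [-0.001, 0.447, 0.894, -0.001]
contact_force: [-0.4, -0.6, -1.1]
width: 0.0599
gripper_force: 0.0
```

```bash
python3 - <<'E'
from h import *
c=imaging.calibration("wrist"); im=imaging.get_image("wrist"); cv2.imwrite("pics/w5.png",im); np.savez("w5.npz",**c)
s=manip.get_state();print(s["position"],s["width"],s["contact_force"])
for x in [(.57,-.045,.18),(.437,.134,.085),(.437,.134,.167),(.57,-.045,.025)]: print(proj(c,np.array(x)))
E
```

```text
[0.43497481 0.13435126 0.28057303] 0.05989475384378502 [ 0.04947634  0.13628984 -0.00208505]
[256.36054758 413.80143349]
[257.65152219 164.66571438]
[258.15924694 191.35468326]
[256.23123343 307.59014954]
```

View pics/w5.png

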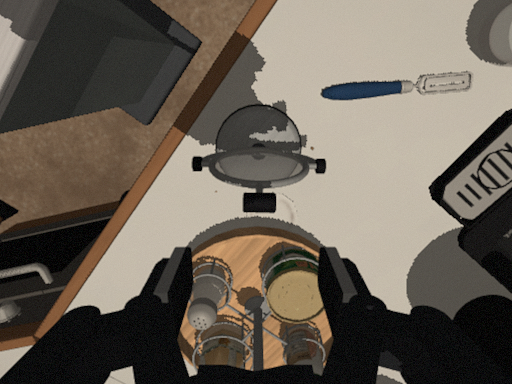

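The bar is at (260,203), the pivots are at (197,163) and (320,166), and the post is at columns 257–258. The bar looks a little forward of upright, so I'll quantify that.

```bash
cat >> h.py <<'E'
def lens(c,im,bb,lb,rb):
    im=im.max(2);Q=[]
    for x0,x1,y0,y1 in(bb,lb,rb):
        yy,xx=np.nonzero(im[y0:y1,x0:x1]<38); Q.append((xx.mean()+x0,yy.mean()+y0))
    print(np.round(Q,1).tolist())
    L,R=plane(c,Q[1],.085),plane(c,Q[2],.085);m=(L+R)/2;yaw=np.arctan2(-(L-R)[0],(L-R)[1])
    x=np.array([np.cos(yaw),np.sin(yaw),0]);y=np.array([-np.sin(yaw),np.cos(yaw),0])
    f=lambda t: proj(c,m+.082*(np.sin(t)*x+np.cos(t)*np.array([0,0,1])))[1]-Q[0][1]
    from scipy.optimize import brentq
    t=brentq(f,-.7,.7); print("mid",m,"span",np.linalg.norm(L-R),"yaw",np.degrees(yaw),"tilt",np.degrees(t)); return m,yaw,t
E
python3 - <<'E'
from h import *
c=dict(np.load("w5.npz")); im=cv2.imread("pics/w5.png")
lens(c,im,(240,280,190,215),(314,330,155,176),(188,203,155,172))
k=plane(c,(257.5,303),.025); print(k)
# tilt check on w1 with known bar
c=dict(np.load("w1.npz")); lens(c,cv2.imread("pics/w1.png"),(238,282,186,210),(322,342,98,122),(176,193,98,122))
E
```

```text
[[259.3, 202.0], [320.1, 165.4], [197.0, 163.4]]
mid [0.43758936 0.134784   0.085     ] span 0.12511623061397087 yaw -54.03578835558115 tilt 6.5686843357942175
[ 0.5667603  -0.03774527  0.025     ]
[[258.9, 196.9], [330.0, 109.5], [185.8, 110.5]]Traceback (most recent call last):
  File "<stdin>", line 6, in <module>
  File "h.py", line 24, in lens
    t=brentq(f,-.7,.7); print("mid",m,"span",np.linalg.norm(L-R),"yaw",np.degrees(yaw),"tilt",np.degrees(t)); return m,yaw,t
    r = _zeros._brentq(f, a, b, xtol, rtol, maxiter, args, full_output, disp)
ValueError: f(a) and f(b) must have different signs
```

The lens leans about 6.6° forward, because the bar slipped within the pads. I'll regrip it centred, with a firmer grip, and pull it back 9.4 mm along the lens axis.

Call:
jog_arm(deltas=[0,0,0,7.2,-7.6,-30,0.7,0,0,0,7.2,-7.6,-70,0.7,0,0,0,7.2,-7.6,-105,0.7,0,0,0,7.2,-7.6,-120,0.7,0,0,0,7.2,-7.6,-124,0.7,0,0,0,7.2,-7.6,-124,0.5,0,0,0,7.2,-7.6,-124,0.0,0,0,0,7.2,-7.6,-124,0.0,0,0,0,7.2,-7.6,-124,0.0,0,0,0,7.2,-7.6,-124,0.0,0,0,0,7.2,-7.6,-124,0.0,0,0,0,5.5,-5.2,-124,0.0,0,0,0,3.6,-2.6,-123.5,0.0,0,0,0,1.7,0,-123.5,0.0,0,0,0,1.7,0,-123.5,0.0,0,0,0,1.7,0,-123.5,0.0], grip_force=60)

```text
clock: 8.45
position: [0.4396, 0.1335, 0.1598]
ee_rot: [0.003, 0.447, 0.895, -0.0]
contact_force: [2.4, -5.3, 4.9]
width: 0.0248
gripper_force: 59.7
```

```bash
python3 - <<'E'
from h import *
c=imaging.calibration("wrist"); im=imaging.get_image("wrist"); cv2.imwrite("pics/w6.png",im); np.savez("w6.npz",**c)
s=manip.get_state();print(s["position"],s["width"],s["contact_force"],s["moment"])
print(proj(c,s["position"]+[0,0,.008]))
r=im[:,250:265].max(2).mean(1).astype(int); print([(i,int(r[i])) for i in range(225,340,3)])
r=cv2.imread("pics/w4.png")[:,250:265].max(2).mean(1).astype(int); print([(i,int(r[i])) for i in range(225,340,3)])
E
```

```text
[0.4396112  0.13341735 0.15978057] 0.024598961615113768 [ 1.99827409 -4.13905124  4.7268327 ] [-1.01801238 -0.53974105 -0.12124552]
[256.80378187 280.96353771]
[(225, 106), (228, 132), (231, 128), (234, 84), (237, 63), (240, 63), (243, 59), (246, 62), (249, 98), (252, 97), (255, 95), (258, 95), (261, 64), (264, 12), (267, 14), (270, 11), (273, 12), (276, 15), (279, 14), (282, 17), (285, 15), (288, 12), (291, 12), (294, 10), (297, 8), (300, 211), (303, 204), (306, 203), (309, 195), (312, 173), (315, 168), (318, 155), (321, 151), (324, 144), (327, 130), (330, 132), (333, 144), (336, 150), (339, 169)]
[(225, 112), (228, 140), (231, 133), (234, 139), (237, 136), (240, 108), (243, 61), (246, 65), (249, 60), (252, 56), (255, 95), (258, 96), (261, 76), (264, 65), (267, 65), (270, 65), (273, 67), (276, 8), (279, 8), (282, 10), (285, 11), (288, 11), (291, 14), (294, 16), (297, 15), (300, 13), (303, 13), (306, 10), (309, 22), (312, 173), (315, 172), (318, 156), (321, 156), (324, 148), (327, 134), (330, 134), (333, 148), (336, 154), (339, 173)]
```

```bash
python3 - <<'E'
from h import *
c=dict(np.load("w6.npz")); im=cv2.imread("pics/w6.png"); g=im.max(2)
Q=[]
for x0,x1,y0,y1 in[(336,362,185,225),(150,174,185,222)]:
    yy,xx=np.nonzero(g[y0:y1,x0:x1]<38); Q.append((xx.mean()+x0,yy.mean()+y0))
L,R=[plane(c,q,.085) for q in Q]; m=(L+R)/2; print(Q,m,np.degrees(np.arctan2(-(L-R)[0],(L-R)[1])))
b=plane(c,(256.8,281),.167); print("bar-mid",b-m, "along x",(b-m)[:2]@[.59,-.807])
E
```

```text
[(np.float64(348.8126984126984), np.float64(205.45079365079366)), (np.float64(160.36363636363637), np.float64(203.96363636363637))] [0.43757013 0.13480761 0.085     ] -53.57418801257814
bar-mid [ 0.00238199 -0.00183492  0.082     ] along x 0.00288615919644597
```

Call:
jog_arm(deltas=[0,0,0,-1,1.3,0,0,0,0,0,-1.9,2.6,0,0,0,0,0,-1.9,2.6,0,0,0,0,0,-1.9,2.6,0,0,0,0,0,-1.9,2.6,0,0.3,0,0,0,-1.9,2.6,0,0.7,0,0,0,-1.9,2.6,0,0.7,0,0,0,-1.9,2.6,0,0.7,0,0,0,-1.9,2.6,20,0.7,0,0,0,-1.9,2.6,55,0.7,0,0,0,-1.9,2.6,90,0.7,0,0,0,-1.9,2.6,120,0.7,0,0,0,-1.9,2.6,123.5,0.7,0,0,0,-1.9,2.6,123.5,0.7,0,0,0,-1.9,2.6,123.5,0.7])

```text
clock: 10.0
position: [0.4349, 0.1372, 0.2809]
ee_rot: [-0.001, 0.447, 0.894, -0.001]
contact_force: [0.1, -0.6, 0.4]
width: 0.0598
gripper_force: 0.0
```

```bash
python3 - <<'E'
from h import *
c=imaging.calibration("wrist"); im=imaging.get_image("wrist"); cv2.imwrite("pics/w7.png",im); np.savez("w7.npz",**c)
s=manip.get_state();print(s["position"],s["width"],s["contact_force"])
lens(c,im,(240,282,184,208),(312,334,152,178),(186,204,152,176))
E
```

```text
[0.43480429 0.13712436 0.2806927 ] 0.05976909222622754 [-0.33927399  0.42745261 -0.15227295]
[[257.3, 192.5], [318.4, 167.2], [195.5, 166.3]]
mid [0.43763092 0.13471365 0.085     ] span 0.12526047397310355 yaw -53.499661649726505 tilt -0.8604091347098658
```

Tilt is now −0.9° and yaw −53.5°, so the lens is set. Next I move above the knob.

Call:
jog_arm(deltas=[0,0,-8,25,-34,0,0.7,0,0,-16,54,-73,0,0.7,0,0,-24,83,-113,0,0.7,0,0,-32,108,-147,0,0.7,0,0,-40,126,-171,0,0.7,0,0,-45,134,-182,0,0.7,0,0,-45,134.3,-182.4,-10,0.7,0,0,-45,134.3,-182.4,-10,0.7,0,0,-45,134.3,-182.4,-10,0.7], grip_force=40)

```text
clock: 10.95
position: [0.5689, -0.0441, 0.2711]
ee_rot: [-0.001, 0.755, 0.656, -0.001]
contact_force: [-0.5, 0.0, 0.2]
width: 0.0597
gripper_force: 0.0
```

```bash
python3 - <<'E'
from h import *
c=imaging.calibration("wrist"); im=imaging.get_image("wrist"); cv2.imwrite("pics/w8.png",im); np.savez("w8.npz",**c)
s=manip.get_state();print(s["position"],s["qpos"][5]); a=s["ee_rot"]; print("tool y",2*np.degrees(np.arctan2(a[2],a[1]))-90)
for x in [(.57,-.045,.166),(.57,-.045,.18)]: print(proj(c,np.array(x)))
E
```

```text
[ 0.56920515 -0.04406983  0.27179097] -0.05981262698613165
tool y -7.998640915187593
[257.73803039 193.39991641]
[257.83862855 199.98477934]
```

View pics/w8.png

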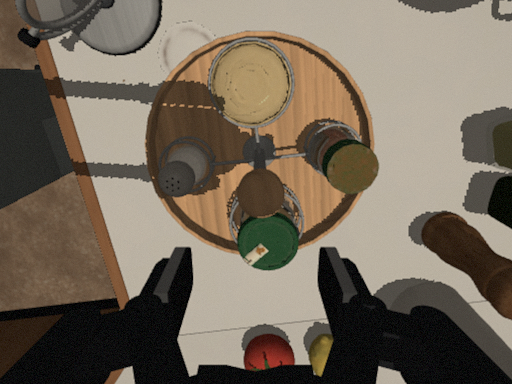

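The knob is at (261,193), the spice jar's cap top at (351,167) on the right, and the post base at (258,150). The tin and jars are undisturbed.

```bash
python3 - <<'E'
from h import *
c=dict(np.load("w8.npz")); im=cv2.imread("pics/w8.png"); h=cv2.cvtColor(im,cv2.COLOR_BGR2HSV)
def seg(box,lo,hi):
    x0,x1,y0,y1=box; m=cv2.inRange(h[y0:y1,x0:x1],lo,hi); k=max(cv2.findContours(m,cv2.RETR_EXTERNAL,cv2.CHAIN_APPROX_NONE)[0],key=cv2.contourArea); e=cv2.minEnclosingCircle(k); return (e[0][0]+x0,e[0][1]+y0),e[1]
print("hsv cap",h[167,351],"knob",h[193,261])
k,r=seg((225,300,160,225),(3,60,20),(18,255,105)); print("knob",k,r)
K=plane(c,k,.166);K2=plane(c,(261,193),.166);print(K,K2)
p,r=seg((315,390,130,205),(20,60,40),(35,255,130)); print("cap",p,r)
for q in(p,(351,167)):
    J=plane(c,q,.105); v=(J-K2)[:2]; print(J,np.linalg.norm(v),np.degrees(np.arctan2(v[1],v[0])))
# opposite holders at honey lid/others for tray angle
sh=plane(c,(174,182),.088); gr=plane(c,(268,241),.084); ti=plane(c,(251,82),.058)
for n,x in(("shaker",sh),("green",gr),("tan",ti)): v=(x-K2)[:2]; print(n,np.linalg.norm(v),np.degrees(np.arctan2(v[1],v[0])))
m=np.array([.4376,.1347]); v=m-K2[:2]; print("to lens",np.degrees(np.arctan2(v[1],v[0])),np.linalg.norm(v))
E
```

```text
hsv cap [ 22 148  86] knob [ 16 115  80]
knob (260.11436462402344, 201.54492950439453) 33.68928909301758
[ 0.57089744 -0.05179127  0.166     ] [ 0.57248741 -0.04502186  0.166     ]
cap (351.6857490539551, 167.73155212402344) 26.73635482788086
[ 0.65694648 -0.05366793  0.105     ] 0.08490046652444092 -5.845004613010992
[ 0.65634962 -0.0528777   0.105     ] 0.08422936465064089 -5.351592557653499
shaker 0.0868861215414978 -177.1738989822999
green 0.08439731741163917 -91.73040544881854
tan 0.07826970657388913 88.45543912945048
to lens 126.88948169043759 0.22470994607481595
```

Call:
jog_arm(deltas=[0,0,0,2,-0.5,-25,0.7,0,0,0,2,-0.5,-60,0.7,0,0,0,2,-0.5,-90,0.7,0,0,0,2,-0.5,-108,0.7,0,0,0,2,-0.5,-114,0.7,0,0,0,2,-0.5,-114,0.6,0,0,0,2,-0.5,-114,0.5,0,0,0,2,-0.5,-114,0.4,0,0,0,2,-0.5,-114,0.3,0,0,0,2,-0.5,-114,0.2,0,0,0,2,-0.5,-114,0.1,0,0,0,2,-0.5,-114,0.1,0,0,0,2,-0.5,-114,0.1], grip_force=40)

```text
clock: 12.3
position: [0.5725, -0.0455, 0.1601]
ee_rot: [0.001, 0.755, 0.655, 0.001]
contact_force: [-2.8, 0.5, 5.5]
width: 0.0338
gripper_force: 39.4
```

```bash
python3 - <<'E'
from h import *
s=manip.get_state();print(s["position"],s["width"],s["gripper_force"],s["contact_force"],s["moment"],s["qpos"])
E
```

```text
[ 0.57251596 -0.04552383  0.16014891] 0.03376811782583966 39.40431284776423 [-2.80578367  0.47336471  5.5493766 ] [0.13310644 0.42370429 0.02709473] [-2.00759235e-01  3.30762679e-01  1.63757284e+00  4.84655585e-04
  1.17123774e+00 -5.92776091e-02]
```

Call:
jog_arm(deltas=[0,0,1,0,0,0,0.1,0,0,3,0,0,0,0.1,0,0,6,0,0,0,0.1,0,0,10,0,0,0,0.1,0,0,14.5,0,0,0,0.1,0,0,19,0,0,0,0.1,0,0,23.5,0,0,0,0.1,0,0,28,0,0,0,0.1,0,0,32.5,0,0,0,0.1,0,0,37,0,0,0,0.1,0,0,41.5,0,0,0,0.1,0,0,46,0,0,0,0.1,0,0,50.5,0,0,0,0.1,0,0,55,0,0,0,0.1,0,0,59.5,0,0,0,0.1,0,0,63.5,0,0,0,0.1,0,0,66.5,0,0,0,0.1,0,0,68.5,0,0,0,0.1,0,0,69.5,0,0,0,0.1,0,0,70,0,0,0,0.1])

```text
clock: 14.3
position: [0.5739, -0.0449, 0.1602]
ee_rot: [0.002, 0.243, 0.97, 0.001]
contact_force: [1.5, 4.3, 6.1]
width: 0.0336
gripper_force: 39.4
```

Call:
jog_arm(deltas=[0,0,1,0,0,0,0.1,0,0,3,0,0,0,0.1,0,0,6,0,0,0,0.1,0,0,10,0,0,0,0.1,0,0,14.5,0,0,0,0.1,0,0,19,0,0,0,0.1,0,0,23.5,0,0,0,0.1,0,0,28,0,0,0,0.1,0,0,32.5,0,0,0,0.1,0,0,37,0,0,0,0.1,0,0,41.5,0,0,0,0.1,0,0,46,0,0,0,0.1,0,0,50,0,0,0,0.1,0,0,54,0,0,0,0.1,0,0,57.5,0,0,0,0.1,0,0,60,0,0,0,0.1,0,0,61,0,0,0,0.1,0,0,61.4,0,0,0,0.1,0,0,61.4,0,0,0,0.1])

```text
clock: 16.2
position: [0.5738, -0.0436, 0.1602]
ee_rot: [0.003, -0.286, 0.958, 0.001]
contact_force: [1.2, 7.0, 6.0]
width: 0.0339
gripper_force: 39.5
```

```bash
python3 - <<'E'
from h import *
s=manip.get_state();print(s["position"],s["width"],s["contact_force"],s["moment"],s["qpos"][5]); a=s["ee_rot"]; print("tool y",2*np.degrees(np.arctan2(a[2],a[1]))-90)
for n in("wrist","scene","top"):
    c=imaging.calibration(n); im=imaging.get_image(n); cv2.imwrite(f"pics/{n}9.png",im); np.savez(f"{n}9.npz",**c)
W=cv2.imread("pics/wrist9.png");S=cv2.imread("pics/scene9.png")[150:260,150:320];T=cv2.imread("pics/top9.png")[150:250,180:310]
o=np.zeros((384,800,3),np.uint8);o[:,:460]=W[:,26:486];o[:187,460:460+289]=cv2.resize(S,(289,187),interpolation=cv2.INTER_CUBIC);o[187:384,460:460+256]=cv2.resize(T,(256,197),interpolation=cv2.INTER_CUBIC)
cv2.imwrite("pics/c9.png",o)
E
```

```text
[ 0.57382136 -0.04357146  0.16018084] 0.03390002126923268 [1.19017725 6.95200387 5.99260936] [ 1.02988893 -0.09560258  0.0497877 ] -2.352601089085573
tool y 123.2367458413892
```

View pics/c9.png

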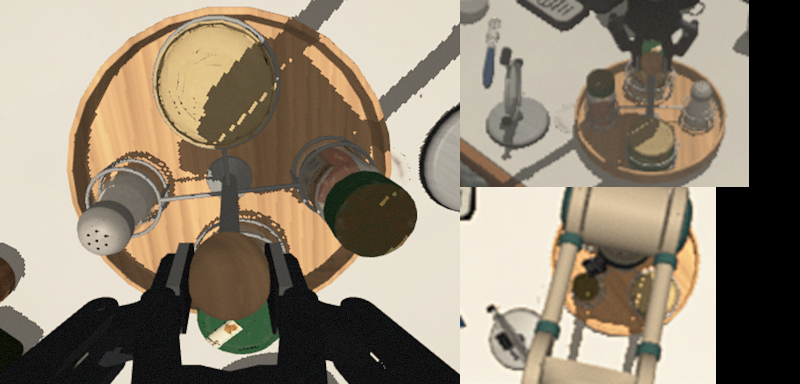

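The jars are still standing and the spice jar now faces the lens. In the full wrist frame its cap is near (397,214). I'll check its bearing.

```bash
python3 - <<'E'
from h import *
c=dict(np.load("wrist9.npz"))
K=np.array([.5725,-.044]); M=np.array([.4376,.1347]); b=lambda v:np.degrees(np.arctan2(v[1],v[0]))
print("to lens",b(M-K))
for n,p,z in [("cap",(398,213),.105),("shaker",(131,229),.085),("honey?tan",(243,81),.058)]:
    J=plane(c,p,z)[:2]; print(n,J,np.linalg.norm(J-K),b(J-K))
S=dict(np.load("scene9.npz"));T=dict(np.load("top9.npz"))
s=(150+(600-460)/1.7,150+76/1.7); t=(180+(587-460)/1.969,150+(285-187)/1.97)
for n,cc,p in(("scene cap",S,s),("top cap",T,t)):
    J=plane(cc,p,.105)[:2];print(n,J,np.linalg.norm(J-K),b(J-K))
print(tri((S,s),(T,t),(c,(398,213))))
a=cv2.imread("pics/top9.png")
E
```

```text
to lens 127.04902634163004
cap [0.5213357  0.02633612] 0.08697674711272989 126.0331052481929
shaker [ 0.63304905 -0.10644762] 0.08698213589071069 -45.88434300582607
honey?tan [ 0.51047147 -0.09456137] 0.08002493501446108 -140.81546128731375
scene cap [0.54077    0.03607539] 0.08613281318351712 111.61602542158936
top cap [0.52384785 0.01495085] 0.07643450739896418 129.53286318215345
(array([0.52036186, 0.01359902, 0.13338988]), np.float64(0.004697609051760412))
```

The jars stand on the 22 mm tray floor, so the cap top is at 127 mm. Recomputing with that height.

```bash
python3 - <<'E'
from h import *
K=np.array([.5725,-.0442]); M=np.array([.4376,.1347]); b=lambda v:np.degrees(np.arctan2(v[1],v[0]))
print("to lens",b(M-K))
S=dict(np.load("scene9.npz"));T=dict(np.load("top9.npz"))
s=(150+(600-460)/1.7,150+76/1.7); t=(180+(587-460)/1.969,150+(285-187)/1.97)
for n,f,p,z in [("cap","wrist9",(398,213),.127),("shaker","wrist9",(131,229),.108),("tan","wrist9",(243,81),.08),("cap8","w8",(351,167),.127),("sh8","w8",(176,180),.108),("tan8","w8",(251,82),.08),("gr8","w8",(268,241),.106),("scene","scene9",s,.127),("top","top9",t,.127)]:
    J=plane(dict(np.load(f+".npz")),p,z)[:2]; print(n,J,np.linalg.norm(J-K),b(J-K))
E
```

```text
to lens 127.01821273060605
cap [0.5190161  0.01247999] 0.07793040544002182 133.33819290192926
shaker [ 0.61839347 -0.10471091] 0.07594590403037585 -52.82211771963606
tan [ 0.50964484 -0.09421432] 0.08032560804006816 -141.49047162164018
cap8 [ 0.65072979 -0.04607715] 0.07825231034553026 -1.3745699734489947
sh8 [ 0.49399116 -0.04202983] 0.078538826024037 178.41661038874108
tan8 [0.57496301 0.03359582] 0.07783479776416435 88.18662297769534
gr8 [ 0.5706563  -0.11774572] 0.07356882459093285 -91.4360333272412
scene [0.52627067 0.02262772] 0.08125942777316617 124.67427565493047
top [0.52240136 0.01383988] 0.07667138728120458 130.79997759106766
```

Four containers agree: the tray spice holder was at −1.5° and is now about 129.7°, and it should be 127.0°. I'll turn it back 3° gently.

Call:
jog_arm(deltas=[0,0,-0.5,0,0,0,0.1,0,0,-1.2,0,0,0,0.1,0,0,-2,0,0,0,0.1,0,0,-2.6,0,0,0,0.1,0,0,-3,0,0,0,0.1,0,0,-3,0,0,0,0.1,0,0,-3,0,0,0,0.1,0,0,-3,0,0,0,0.1])

```text
clock: 17.15
position: [0.5738, -0.0436, 0.1602]
ee_rot: [0.003, -0.261, 0.965, 0.001]
contact_force: [1.1, 6.5, 6.4]
width: 0.0339
gripper_force: 39.5
```

```bash
python3 - <<'E'
from h import *
s=manip.get_state();a=s["ee_rot"]; print(s["position"],s["width"],s["gripper_force"],"tool y",2*np.degrees(np.arctan2(a[2],a[1]))-90)
c=imaging.calibration("wrist"); im=imaging.get_image("wrist"); cv2.imwrite("pics/w10.png",im)
K=np.array([.5725,-.0442]);b=lambda v:np.degrees(np.arctan2(v[1],v[0]))
h=cv2.cvtColor(im,cv2.COLOR_BGR2HSV); sub=h[150:280,330:460]; 
m=cv2.inRange(sub,(18,60,20),(36,255,130)); m=cv2.morphologyEx(m,cv2.MORPH_OPEN,np.ones((5,5)))
k=max(cv2.findContours(m,cv2.RETR_EXTERNAL,cv2.CHAIN_APPROX_NONE)[0],key=cv2.contourArea); e=cv2.fitEllipse(cv2.convexHull(k)); p=(e[0][0]+330,e[0][1]+150); print(p,e[1])
J=plane(c,p,.127)[:2]; print("cap",J,np.linalg.norm(J-K),b(J-K))
for n in("scene",):
    cv2.imwrite("pics/s10.png",imaging.get_image(n))
S=cv2.imread("pics/s10.png")[150:260,170:320]
o=np.zeros((330,790,3),np.uint8);o[:330,:450]=cv2.resize(S,(450,330),interpolation=cv2.INTER_CUBIC);o[:330,450:]=im[20:350,140:480]
cv2.imwrite("pics/c10.png",o)
E
```

```text
[ 0.57384831 -0.04361495  0.16015616] 0.03389162870898193 39.498865365749225 tool y 120.22900899538539
(400.3903350830078, 219.93964385986328) (70.74595642089844, 80.11766815185547)
cap [0.52467607 0.01888311] 0.07916190456965955 127.16613013627226
```

View pics/c10.png

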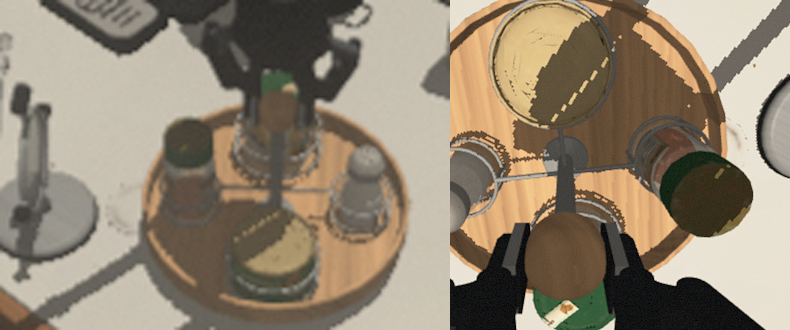

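The spice jar stands upright at a bearing of 127.2° against the 127.0° wanted. The lens is upright and faces the post, and the knob is gripped. I'm handing in.

```bash
python3 -c "
from rig import manip; print(manip.sign_off())"
```

```text
the job is handed in; nothing more can be done
None
```

Job handed in: the lens measured about 1° off upright and within 1° of facing the post, the spice jar stands straight behind it (label side out), and the knob is still gripped.

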